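# Free the swing bolt on a watch-case pressure pot

### The job

Free the lid clamp of the pressure pot: unscrew the brass wing nut only until its collar can pass over the lip of the lid's slotted lug, without running it up to the end of its thread, then swing the eyebolt out of the slot and lay it all the way over onto its rest, where it must stay when you let go. Feel whether it is free before you swing: never wrench the bolt against the lug or lean hard on the lid. Leave the other things on the bench where they are.

Things in the scene. Friction and masses are not known exactly. Their poses are not given: they have to be found in the camera images.
- pot: Fixed aluminium pressure pot, cylinder 140 mm across, rim 91 mm above the underside of its steel foot plate, blue band. Origin: pot axis, underside of the plate, which lies on the 3 mm black mat. z up. The eyebolt's bracket is on its -x side, 94 mm from the axis; the bolt swings out towards -x. A gauge on its +y side reaches 105 mm from the axis.
- lid: Aluminium lid, 156 mm across, 14.5 mm thick, on a black gasket; does not move, shares the pot's axes. Origin: centre of its underside, 92 to 95 mm above the pot's origin, depending on the gasket. A red cap 20 mm across, 12 mm high stands on it 35 mm towards +x.
- slot (a point): Centre of the slot in the lid's lug, on the upright bolt's axis, level with the lid top. The lug, 34 mm wide, is on the lid's -x side; its slot, 12 mm wide, opens to -x. A raised lip, 3 mm thick and 6 mm high, runs along the lug's sides and, 12.5 mm out from the bolt's axis, along its outer edge either side of the slot: the nut's collar is caught behind it.
- rest (a point): Top of the rest post, a rubber pad 22 mm wide, 56 mm out from the pivot on the -x side: the swung-out bolt's shaft lies on it.
- pivot (a point): The eyebolt's pivot pin, 45 mm above the pot's origin and 94 mm out on the pot's -x side. Its axes are the pot's axes; the bolt turns about the y axis through this point.
- eyebolt (a joint): Eyebolt angle, rad: 0 upright in the slot, growing as it swings outward (towards the pot's -x) and down; at 1.35 it lies on its rest. Steel shaft 9 mm across. The pivot is stiff (about 0.15 N m), so the bolt stays wherever it is left.
- wings (a point): Middle of the brass wing nut's wings, a flat plate 36 mm long (point x), 8 mm thick (y), 26 mm high (z, along the bolt away from the pivot). Below are a hub 16 mm across and a collar 22 mm across, 6 mm high, its underside 25 mm below this point and, at nut joint 0, 66 mm from the pivot. Closed top: no bolt end sticks out.
- nut (a joint): Turn of the wing nut, rad; grows anticlockwise seen from the nut's top, which unscrews it and lifts it 1.9 mm per rad. Starts at 0 to 0.8. Depending on the gasket, the collar passes the lip only from some 1 to 3 on (feel for it). The thread ends at 4.4; do not go past 4.25. Friction torque 0.15 N m; stays where left.
- key: Brass clock key, 65 mm long, loose on the mat beside the pot; leave alone. Origin: underside, middle.
- tweezers: Steel tweezers, 130 mm long, loose beside the pot; leave alone. Origin: underside, middle.
- loupe: Black eye loupe, 34 mm across, 26 mm high, loose beside the pot; leave alone. Origin: underside centre.
- driver: Blue-handled screwdriver, 130 mm long, loose on the mat; leave alone. Origin: underside, middle.
- steel_plate: Steel plate with four holes, 90 x 70 x 10 mm, loose; leave alone. Origin: underside centre.
- drilled_block: Drilled wooden block, 120 x 90 x 25 mm, loose; leave alone. Origin: underside centre.
- cleaner_jar: Small capped jar, 48 mm across, 65 mm high, loose; leave alone. Origin: underside centre.

How it is judged:
On the way, in this order (a step that is already met when the one before it is completed fails the run):
1. the wing nut is backed off (joint above 0.9 rad) with the eyebolt still upright in its slot (below 0.15 rad) (value of joint nut above 0.9 rad and value of joint eyebolt below 0.15 rad), for 0.1 s.
2. the eyebolt is swung out over its rest (above 1.15 rad) (value of joint eyebolt above 1.15 rad), for 0.1 s.
At the end, for the whole second after the job is handed in: The eyebolt lies over at or near its rest (joint above 1.15 of 1.35 rad) and is still; the wing nut is backed off (above 0.9 rad) but not at the end of its thread (below 4.25 rad) (value of joint eyebolt above 1.15 rad and velocity of joint eyebolt below 0.1 rad/s and value of joint nut between 0.9 and 4.25 rad); the robot touches nothing.
It fails at once if the lid or its lug is loaded with more than 25 N (bolt wrenched against the lug, or the lid leaned on) (contact force between lid and anything else above 25 N).
It fails at once if the nut is run up to the end of its thread (joint above 4.25 rad) (value of joint nut above 4.25 rad).
It fails at once if another thing on the bench is moved by more than 15 mm (distance of any of key, tweezers, loupe, driver, steel_plate, drilled_block, cleaner_jar from where it was at the start of the episode above 0.015 m).
It also fails if it takes over 72 s, if anything falls off the work surface, if the arm or the gripper's body presses on something with over 40 N, if the wrist force passes 120 N, or if a joint passes its speed limit or range.

### The arm

A 6-joint arm with a two-finger parallel gripper is mounted at the origin on the work surface. World frame = base frame: x ahead of the robot, y to its left, z up, the work surface at z = 0. Lengths are in m, angles in rad, forces in N, time in s.
With the tool pointing down it reaches from about 0.275 to 0.725 m from the base axis. Payload 15.9 kg.
Tool frame: the origin (TCP) lies between the finger pads; the fingertips stand 17 mm ahead of it and the grasp point (between the pads) lies 2 mm behind it; x points along the fingers, y is the direction in which the jaws open and shut, and the axes are right-handed (so a half turn about x gives the same grasp; the last joint's range is limited). The gripper opens to 85 mm and grips with 20 to 120 N. Pads are 22 mm wide; open, the fingers measure 114 mm over their backs; the gripper's body (76 mm by 85 mm) begins 54 mm behind the grasp point. The pads swing forward as they close: fully open they stand 13 mm farther back than shut.
Start: joints at [-1.234, 0.213, -0.034, 1.323, 0, 1.571], TCP at [0.165, -0.472, 0.248] pointing down, gripper open.
Joint ranges: [-2.98, 2.98], [-0.74, 1.72], [-1.14, 1.35], [-2.1, 2.04], [-1.57, 1.44], [-3.14, 3.14]. Speed limits (rad/s): [1.89, 1.89, 2.39, 2.57, 3.14, 3.14].

### API

Orientations are given as a rotation vector (axis times angle).
In Python, from bench import get_obs, get_image, sign_off gives the robot as it stands.
- The arm moves only by the tool carry_out, never from a script. Its argument "deltas" is a list of rows, each an object of numbers: "tx", "ty", "tz": the shift along the tool's x, y, z in mm; "yaw": the turn about the tool's x in degrees. In form: [{"tx": .., "ty": .., "tz": .., "yaw": ..}, ...]. A call has 1 to 20 rows; each row shifts and turns the commanded pose from where the row before left it, along the tool's axes as they then stand; what a row does not reach is not made up. A row lasts 1/8 s, in which the tool goes at most 62.5 mm and 10.7 degrees, less where a joint would pass 70% of its speed; a pose out of reach is approached as far as the arm can. A call with a gripper value outside its range is refused whole. "jaw" is the finger opening in mm, from 0 to 85.4, set as the call begins (left out, the last holds). The fingers move at their own pace and stop on an object; "newtons" is the grip in N (left out, the last holds). Time passes only in rows, so rows that do not move let the fingers close. It gives the time, the measured TCP pose, the force and the opening at its end, in the units of the state.
- get_obs(): the state, without advancing time (a new reading comes with each control period).
- get_image(name): name is "scene" or "top" or "wrist"; returns a dict with "pixels" (420x560x3 uint8, red, green, blue), "z_map" (420x560 float32, m along the optical axis (not along the pixel's ray), 0 where there is no reading), "intrinsics" (3x3 intrinsics, pixels), "R" (3x3) and "t" (3): a world point X has camera coordinates R X + t. Camera axes: x right, y down, z forward; pixel columns grow to the right and rows downward; lengths in m; the calibration is good to about 2 mm. A picture is of the moment at which its call begins.
- sign_off(): hands the job in, once; it reports no verdict.
The state is a dict: "time": time; "qpos": joint angles; "joint_velocities": joint speeds; "joint_torque": joint torques, N m; "tcp_pos": TCP position; "tcp_rot": TCP orientation; "force": force on the tool from outside, world axes, zero at the start; "moment": the same for the moment, N m; "width": opening from 0.0 (shut) to 1.0 (fully open).
Only numpy, scipy, OpenCV 4.12 (cv2) and the standard library are available. Lean on these libraries where they do the work, as an engineer would, in place of code of your own. Each camera call takes 0.05 s, during which the arm holds its last target.

## Working session

There is one attempt and no reset: what is moved stays moved. The work goes in short steps, Python scripts to look and compute and a tool call to move; the robot and the scene stay as the last step left them, time stands still between calls to the robot, and variables do not carry over. Pictures are saved under pics/ and viewed, and the job is handed in when it is done.

Besides the shell and the picture viewer there is one more tool, called after "Request:" as name(argument=value, ...) on one line, values as JSON. carry_out: Moves the arm, as the interface text tells. Its arguments: {"type":"object","properties":{"deltas":{"type":"array","items":{"type":"object","properties":{"tx":{"type":"number"},"ty":{"type":"number"},"tz":{"type":"number"},"yaw":{"type":"number"}}}},"jaw":{"type":"number"},"newtons":{"type":"number"}},"required":["deltas"]}

```bash
ls; mkdir -p pics
python3 - <<'E'
from bench import get_obs,get_image
import cv2,numpy as np
print(get_obs())
for n in ["scene","top","wrist"]:
    d=get_image(n)
    cv2.imwrite(f"pics/{n}0.png",d["pixels"][:,:,::-1])
    np.savez(f"{n}0.npz",**d)
    print(n,d["intrinsics"],d["R"],d["t"])
E
```

```text
pics
{'time': 0.0, 'qpos': array([-1.23399517e+00,  2.13346547e-01, -3.50894880e-02,  1.32349494e+00,
        2.21165144e-05,  1.57082660e+00]), 'joint_velocities': array([-0.00134406,  0.00066343,  0.00174931,  0.0005663 , -0.00263579,
        0.00041052]), 'joint_torque': array([-5.68918666e-03, -6.86149549e+01,  4.87127888e+01,  1.73330127e-02,
       -3.86086122e-04,  1.99907350e-05]), 'tcp_pos': array([ 0.16513048, -0.47159029,  0.24780889]), 'tcp_rot': array([ 2.03906889,  0.34782216, -2.0394172 ]), 'force': array([-0.55125227, -0.0252057 , -0.6560145 ]), 'moment': array([-0.02489907, -0.04638915,  0.01465899]), 'width': 1.0000860830912026}
scene [[379.12905901   0.         281.3383597 ]
 [  0.         379.12905901 205.75382499]
 [  0.           0.           1.        ]] [[ 0.60599955  0.79545823 -0.00327874]
 [ 0.66186822 -0.50650519 -0.55261465]
 [-0.44124257  0.33271414 -0.83343044]] [-0.32272318 -0.3356195   1.44000816]
top [[501.69001167   0.         276.87039412]
 [  0.         501.69001167 210.73608031]
 [  0.           0.           1.        ]] [[-1.32770716e-03 -9.99993353e-01  3.39585810e-03]
 [-9.91394005e-01  8.71738324e-04 -1.30909001e-01]
 [ 1.30905171e-01 -3.54044218e-03 -9.91388572e-01]] [-0.03216167  0.58708332  1.23526003]
wrist [[370.00490665   0.         277.00002481]
 [  0.         370.00490665 211.33927775]
 [  0.           0.           1.        ]] [[ 3.29700080e-01 -9.44085317e-01 -8.77870470e-04]
 [-9.06832724e-01 -3.16948827e-01  2.77845014e-01]
 [-2.62587639e-01 -9.08094419e-02 -9.60625514e-01]] [-0.49793988 -0.03602047  0.37761889]
```

View pics/scene0.png

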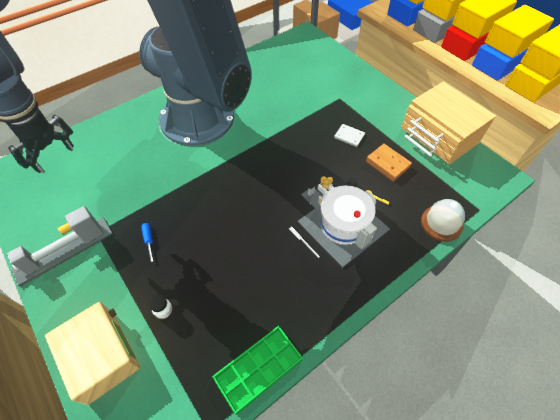

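View pics/top0.png

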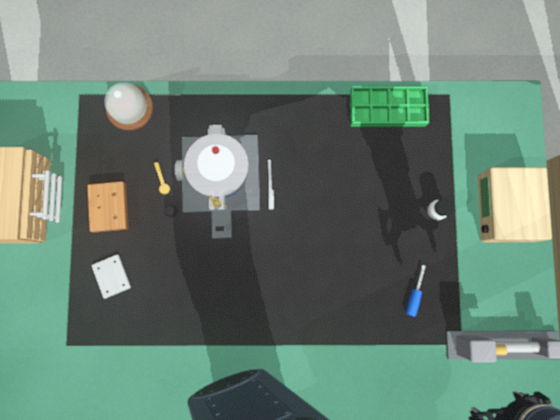

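View pics/wrist0.png

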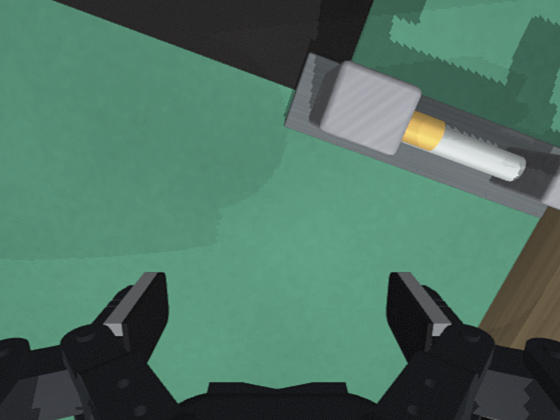

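The scene and top views show the pot at top px about (216,165). The brass nut is at (216,202) and the rest at (221,228), on the robot's side. I'll enlarge and measure.

```bash
cat > h.py <<'E'
import numpy as np,cv2
def pt(d,u,v,z=None):
    K=d["intrinsics"]; R=d["R"]; t=d["t"]
    z=d["z_map"][int(round(v)),int(round(u))] if z is None else z
    c=np.array([(u-K[0,2])/K[0,0],(v-K[1,2])/K[1,1],1])*z
    return R.T@(c-t)
def cloud(d):
    K=d["intrinsics"]; z=d["z_map"]
    v,u=np.mgrid[:z.shape[0],:z.shape[1]]
    c=np.stack([(u-K[0,2])/K[0,0]*z,(v-K[1,2])/K[1,1]*z,z],-1)
    P=(c-d["t"])@d["R"]
    P[z<=0]=np.nan
    return P
def proj(d,X):
    c=d["R"]@np.asarray(X)+d["t"]; p=d["intrinsics"]@c; return p[:2]/p[2]
def crop(d,name,u0,v0,u1,v1,s):
    im=cv2.resize(np.ascontiguousarray(d["pixels"][v0:v1,u0:u1,::-1]),None,fx=s,fy=s,interpolation=cv2.INTER_CUBIC)
    cv2.imwrite("pics/"+name,im)
E
python3 - <<'E'
from h import *
d=dict(np.load("top0.npz")); crop(d,"topc.png",150,110,290,250,4)
P=cloud(d)
for u,v in [(216,165),(205,165),(185,140),(255,205),(216,202),(221,228),(216,151)]: print(u,v,P[v,u].round(4))
# lid plane points circle fit
m=(np.abs(P[...,2]-0.112)<0.008)&(P[...,0]>0.4)
print(m.sum())
vv,uu=np.where(m); print(uu.min(),uu.max(),vv.min(),vv.max(),np.median(P[m],0))
s=dict(np.load("scene0.npz")); crop(s,"scenec.png",280,160,400,270,5)
E
```

```text
216 165 [0.6894 0.1147 0.1109]
205 165 [0.6888 0.141  0.1137]
185 140 [0.7788 0.2092 0.0132]
255 205 [0.6059 0.0239 0.01  ]
216 202 [0.5923 0.1083 0.1538]
221 228 [0.5411 0.1061 0.06  ]
216 151 [0.7213 0.1139 0.1218]
4423
1 247 90 239 [0.67697815 0.13454023 0.11079959]
```

View pics/topc.png

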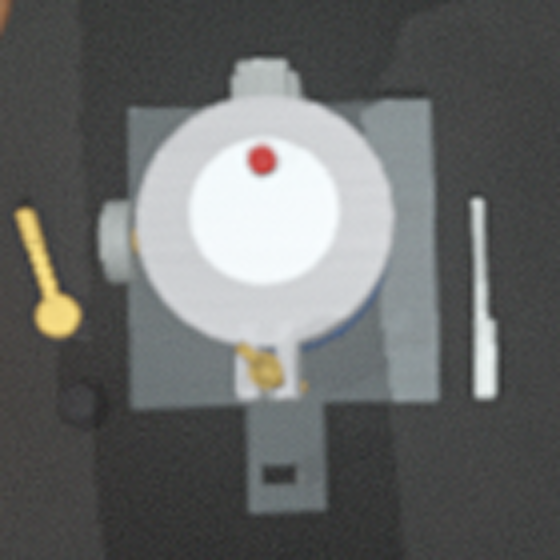

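View pics/scenec.png

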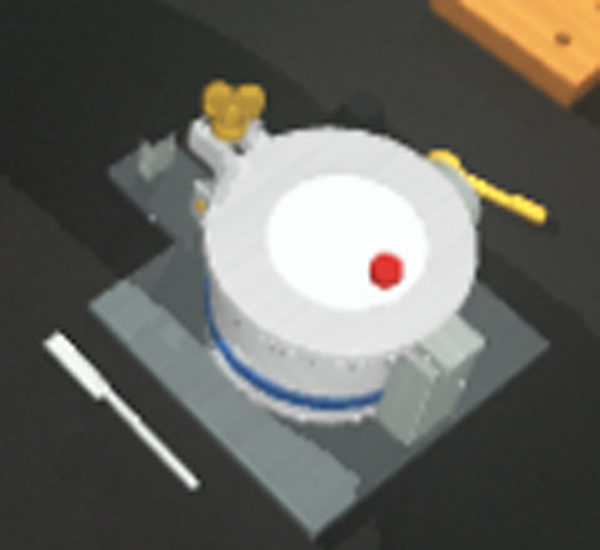

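```bash
cat >> h.py <<'E'
from scipy.spatial.transform import Rotation as Ro
def delta(obs,target,toolyaw=None):
    """target world xyz; toolyaw = world angle of tool y (deg, mod 180). returns tool-frame mm"""
    R=Ro.from_rotvec(obs["tcp_rot"]).as_matrix()
    d=R.T@(np.asarray(target)-obs["tcp_pos"])*1000
    a=np.degrees(np.arctan2(R[1,1],R[0,1]))
    print("tool axes x",R[:,0].round(3),"y",R[:,1].round(3),"z",R[:,2].round(3),"yangle",a.round(1))
    print("delta txyz mm",d.round(1))
    if toolyaw is not None:
        # yaw about tool x (down): + yaw rotates clockwise from above
        y=-(toolyaw-a); y=(y+90)%180-90
        print("yaw deg (about tool x)",y, "q6",np.degrees(obs["qpos"][5]))
E
python3 - <<'E'
from h import *
from scipy.optimize import least_squares
from bench import get_obs
d=dict(np.load("top0.npz"));P=cloud(d)
print(d["pixels"].shape)
# lid: pixels near
for (u,v) in [(216,165)]:
    m=(np.abs(P[...,2]-0.1115)<0.005)&(np.hypot(P[...,0]-.688,P[...,1]-.114)<0.1)
vv,uu=np.where(m)
# edge pts per angle
c=np.array([.688,.114]);Q=P[m][:,:2]
an=np.arctan2(*(Q-c).T[::-1]); r=np.hypot(*(Q-c).T)
E=[]
for a in np.arange(-np.pi,np.pi,np.pi/36):
    s=np.abs((an-a+np.pi)%(2*np.pi)-np.pi)<np.pi/72
    if s.any(): E.append(Q[s][r[s].argmax()])
E=np.array(E)
f=least_squares(lambda p:np.hypot(E[:,0]-p[0],E[:,1]-p[1])-0.0775,c,loss="soft_l1",f_scale=0.002)
print("lid centre",f.x,np.median(np.abs(f.fun)), "z",np.median(P[m][:,2]))
# nut
m=(P[...,2]>0.14)&(np.hypot(P[...,0]-.59,P[...,1]-.11)<0.05)
N=P[m];print("nut",m.sum(),N.mean(0),N[:,2].max());
w,V=np.linalg.eigh(np.cov(N[:,:2].T));print(w,V, np.degrees(np.arctan2(V[1,1],V[0,1])))
# red cap
px=d["pixels"].astype(int); m=(px[...,0]>150)&(px[...,1]<90)&(px[...,2]<90)
vv,uu=np.where(m);s=np.hypot(uu-216,vv-151)<8;print("cap",P[vv[s],uu[s]].mean(0))
o=get_obs();delta(o,[.59,.108,.25],0)
E
```

```text
(420, 560, 3)
lid centre [0.69098658 0.11642606] 0.0005186363968737867 z 0.11061700162965647
nut 54 [0.59663488 0.11263336 0.15153857] 0.15671356255503596
[5.25097647e-06 1.09241504e-04] [[-0.71722692  0.69683969]
 [ 0.69683969  0.71722692]] 45.82600174554105
cap [nan nan nan]
tool axes x [-0.     0.001 -1.   ] y [ 0.33  -0.944 -0.001] z [-0.944 -0.33   0.   ] yangle -70.7
delta txyz mm [  -1.7 -406.7 -592.5]
yaw deg (about tool x) -70.70138416257299 q6 90.00029605882672
```

Request:
carry_out(deltas=[{"ty":-14,"tz":-21},{"ty":-29,"tz":-43},{"ty":-29,"tz":-43},{"ty":-29,"tz":-43},{"ty":-29,"tz":-43},{"ty":-29,"tz":-43},{"ty":-29,"tz":-43},{"ty":-29,"tz":-43},{"ty":-29,"tz":-43},{"ty":-29,"tz":-43},{"ty":-29,"tz":-43},{"ty":-29,"tz":-43},{"ty":-29,"tz":-43},{"ty":-29,"tz":-43},{"ty":-18,"tz":-20},{"yaw":-9},{"yaw":-9},{"yaw":-9},{}])

```text
schema error: expected keys tx, ty, tz, yaw
```

Request:
carry_out(deltas=[{"tx":0,"ty":-14,"tz":-21,"yaw":0},{"tx":0,"ty":-29,"tz":-43,"yaw":0},{"tx":0,"ty":-29,"tz":-43,"yaw":0},{"tx":0,"ty":-29,"tz":-43,"yaw":0},{"tx":0,"ty":-29,"tz":-43,"yaw":0},{"tx":0,"ty":-29,"tz":-43,"yaw":0},{"tx":0,"ty":-29,"tz":-43,"yaw":0},{"tx":0,"ty":-29,"tz":-43,"yaw":0},{"tx":0,"ty":-29,"tz":-43,"yaw":0},{"tx":0,"ty":-29,"tz":-43,"yaw":0},{"tx":0,"ty":-29,"tz":-43,"yaw":0},{"tx":0,"ty":-29,"tz":-43,"yaw":0},{"tx":0,"ty":-29,"tz":-43,"yaw":0},{"tx":0,"ty":-29,"tz":-43,"yaw":0},{"tx":0,"ty":-18,"tz":-20,"yaw":0},{"tx":0,"ty":0,"tz":0,"yaw":-9},{"tx":0,"ty":0,"tz":0,"yaw":-9},{"tx":0,"ty":0,"tz":0,"yaw":-9},{"tx":0,"ty":0,"tz":0,"yaw":0}])

```text
time: 2.52
tcp_pos: [0.5963, 0.1124, 0.248]
tcp_rot: [1.745, 0.746, -1.746]
force: [0.1, -1.0, -0.2]
width: 1.003
```

Run:
```python
from h import *
from bench import get_obs,get_image
o=get_obs();delta(o,[.5966,.1126,.23],-44)
d=get_image("wrist");np.savez("wrist1.npz",**d)
print(proj(d,[.5966,.1126,.15]))
cv2.imwrite("pics/w1.png",d["pixels"][:,:,::-1])
```

```text
tool axes x [-0.001 -0.    -1.   ] y [ 0.722 -0.691 -0.   ] z [-0.691 -0.722  0.   ] yangle -43.7
delta txyz mm [18.   0.1 -0.4]
yaw deg (about tool x) 0.25290211417816977 q6 144.42452598800125
[279.87844473 220.31892632]
```

View pics/w1.png

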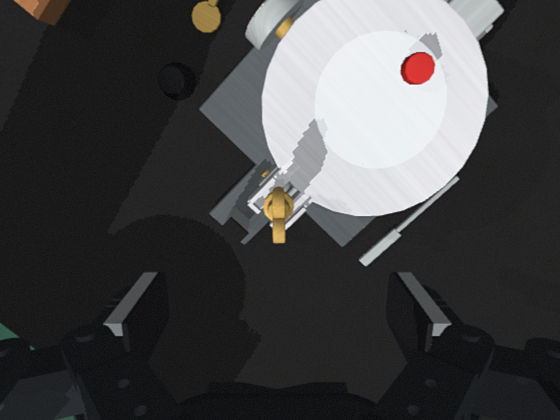

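Run:
```python
from h import *
d=dict(np.load("wrist1.npz"));crop(d,"w1c.png",210,150,350,255,5.7)
P=cloud(d);m=(P[...,2]>0.135)&(np.hypot(P[...,0]-.596,P[...,1]-.112)<0.04)
N=P[m];print(m.sum(),N.mean(0),N.min(0),N.max(0))
for zz in (.14,.146,.15):
  M=N[N[:,2]>zz]
  w,V=np.linalg.eigh(np.cov(M[:,:2].T));print(zz,len(M),M.mean(0),w, np.degrees(np.arctan2(V[1,1],V[0,1])))
```

```text
15679 [0.60634001 0.1221693  0.3044899 ] [0.57719492 0.08892953 0.13525107] [0.6342886  0.14976913 0.323211  ]
0.14 15671 [0.60634136 0.12216827 0.30457615] [1.89035405e-05 5.06140086e-04] 136.53367612174546
0.146 15638 [0.60633845 0.12216148 0.30491431] [1.88825345e-05 5.07196694e-04] 136.53449163236294
0.15 15431 [0.6064411  0.12225257 0.30701287] [1.63213588e-05 5.13911498e-04] 136.5233209594157
```

View pics/w1c.png

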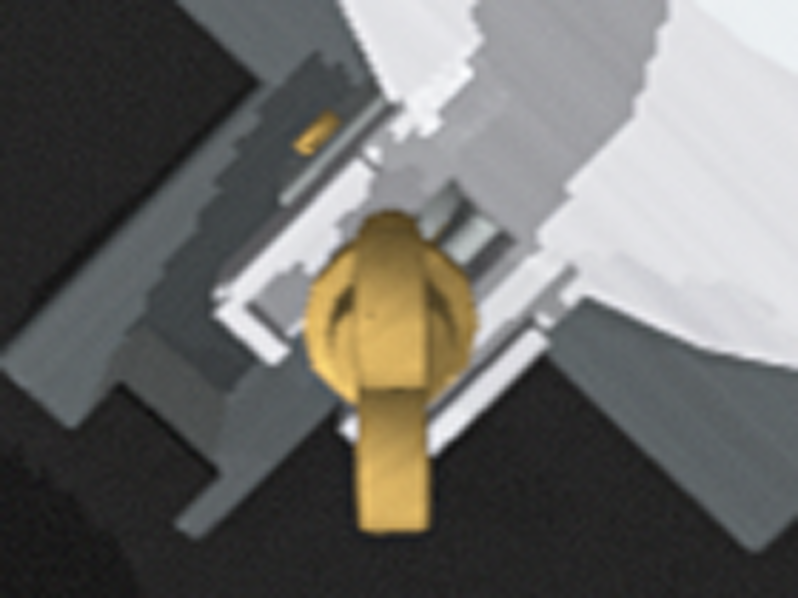

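Run:
```python
from h import *
from bench import get_obs
d=dict(np.load("wrist1.npz"))
P=cloud(d)
px=d["pixels"].astype(int); br=(px[...,0]-px[...,2]>40)
m=br&(P[...,2]>0.118)&(P[...,2]<.17)&(np.hypot(P[...,0]-.596,P[...,1]-.112)<0.04)
N=P[m];print(m.sum(),N.mean(0),N.min(0),N.max(0), np.percentile(N[:,2],[50,90,97]))
yt=np.array([.722,-.691]);zt=np.array([-.691,-.722]);o=get_obs();
for lo,hi in ((.12,.127),(.127,.146),(.146,.152),(.149,.158)):
  M=N[(N[:,2]>lo)&(N[:,2]<hi)]
  if len(M)<10: continue
  w,V=np.linalg.eigh(np.cov(M[:,:2].T));r=M[:,:2]-o["tcp_pos"][:2]
  print(lo,len(M),M.mean(0).round(4), np.degrees(np.arctan2(V[1,1],V[0,1])).round(1),"ty rng",(r@yt).min(),(r@yt).max(),"tz",(r@zt).min(),(r@zt).max())
# lid z and lug & pot yaw
m=(np.abs(P[...,2]-.1115)<.005)&(np.hypot(P[...,0]-.691,P[...,1]-.1164)<.06);print("lid top z",np.median(P[m][:,2]))
# collar circle by pixel: crop centre (392,325) w=168 -> u,v
print(pt(d,210+392/5.7,150+318/5.7,None))
```

```text
1006 [0.59804645 0.11539921 0.14173057] [0.58313248 0.09952284 0.11822287] [0.61064636 0.12861183 0.15332875] [0.14890937 0.15207925 0.15265239]
0.12 166 [0.5979 0.1156 0.1213] 141.4 ty rng -0.010924640800247935 0.009523267651013457 tz -0.010634250956376186 0.00632810516324165
0.127 181 [0.5995 0.1171 0.1348] 47.9 ty rng -0.007914906960277752 0.006484118953051536 tz -0.019139341854387003 0.00481672577902646
0.146 508 [0.5977 0.1149 0.1501] 46.3 ty rng -0.00432851812767399 0.0033870104650872692 tz -0.018379407376584885 0.015305894112665815
0.149 499 [0.5972 0.1143 0.1512] 46.8 ty rng -0.004291867203943226 0.0033638243030215476 tz -0.017247974669508646 0.014411853104209723
lid top z 0.1092720963140813
[0.6029544  0.12026399 0.15159347]
```

The wings lie along the tool's z axis (px 272–286 wide, centred at u≈279), and the nut centre is within 2 mm of the TCP axis. Next I'll descend with the jaw part-closed.

Request:
carry_out(deltas=[{"tx":20,"ty":-0.5,"tz":-1.5,"yaw":0},{"tx":25,"ty":0,"tz":0,"yaw":0},{"tx":25,"ty":0,"tz":0,"yaw":0},{"tx":20,"ty":0,"tz":0,"yaw":0},{"tx":12,"ty":0,"tz":0,"yaw":0},{"tx":0,"ty":0,"tz":0,"yaw":0},{"tx":0,"ty":0,"tz":0,"yaw":0}], jaw=24, newtons=20)

```text
time: 3.45
tcp_pos: [0.5975, 0.1139, 0.1471]
tcp_rot: [1.747, 0.745, -1.745]
force: [0.3, 0.1, 0.4]
width: 0.285
```

Run:
```python
from h import *
from bench import get_obs,get_image
o=get_obs();print(o["tcp_pos"],o["force"],o["moment"],o["width"]*85.4)
d=get_image("wrist");crop(d,"w2c.png",160,150,400,330,3.3)
```

```text
[0.59745693 0.11390023 0.14714516] [0.30885048 0.1488851  0.35806268] [0.02032565 0.01943051 0.03511773] 24.33513904073207
```

View pics/w2c.png

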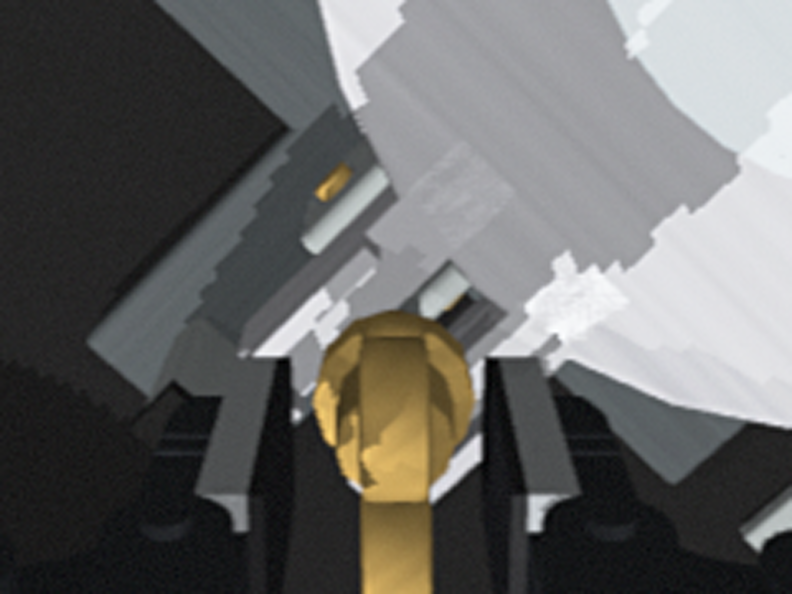

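Pads straddle the wings (crop px 293–487, wings 360–432, nearly centred). Now I'll close in small steps.

Request:
carry_out(deltas=[{"tx":0,"ty":0.3,"tz":0,"yaw":0},{"tx":0,"ty":0,"tz":0,"yaw":0},{"tx":0,"ty":0,"tz":0,"yaw":0}], jaw=9.5)

```text
time: 3.88
tcp_pos: [0.5976, 0.1135, 0.1469]
tcp_rot: [1.746, 0.745, -1.744]
force: [1.0, -2.2, 6.7]
width: 0.166
```

Request:
carry_out(deltas=[{"tx":0,"ty":0,"tz":0,"yaw":0},{"tx":0,"ty":0,"tz":0,"yaw":0}], jaw=8)

```text
time: 4.12
tcp_pos: [0.5977, 0.1135, 0.1468]
tcp_rot: [1.746, 0.745, -1.744]
force: [0.6, -2.1, 6.5]
width: 0.164
```

It stopped at 14 mm with a vertical push of 6.7 N, so the tips are resting on the hub. I'll open, raise and close again.

Request:
carry_out(deltas=[{"tx":0,"ty":0,"tz":0,"yaw":0},{"tx":-4,"ty":0,"tz":0,"yaw":0},{"tx":-3,"ty":0,"tz":0,"yaw":0},{"tx":0,"ty":0,"tz":0,"yaw":0}], jaw=18)

```text
time: 4.62
tcp_pos: [0.5974, 0.1137, 0.1536]
tcp_rot: [1.746, 0.746, -1.745]
force: [0.1, 0.4, -0.2]
width: 0.211
```

Request:
carry_out(deltas=[{"tx":0,"ty":0,"tz":0,"yaw":0},{"tx":0,"ty":0,"tz":0,"yaw":0},{"tx":0,"ty":0,"tz":0,"yaw":0}], jaw=8.5)

```text
time: 5.0
tcp_pos: [0.5973, 0.1136, 0.1533]
tcp_rot: [1.745, 0.746, -1.745]
force: [0.8, -1.4, 0.5]
width: 0.098
```

Request:
carry_out(deltas=[{"tx":0,"ty":0,"tz":0,"yaw":0},{"tx":0,"ty":0,"tz":0,"yaw":0}], jaw=2, newtons=30)

```text
time: 5.25
tcp_pos: [0.5974, 0.1135, 0.1534]
tcp_rot: [1.745, 0.746, -1.745]
force: [2.4, -2.1, 1.5]
width: 0.08
```

Run:
```python
from h import *
from bench import get_obs,get_image
o=get_obs();print(o["tcp_pos"],o["force"],o["moment"],o["width"]*85.4)
delta(o,o["tcp_pos"],-43.7)
```

```text
[0.5973809  0.11351421 0.15337285] [ 2.37224089 -2.14308361  1.45547647] [-0.51898561 -0.52112897  0.14355832] 6.810936491218858
tool axes x [ 0. -0. -1.] y [ 0.723 -0.691  0.   ] z [-0.691 -0.723 -0.   ] yangle -43.7
delta txyz mm [0. 0. 0.]
yaw deg (about tool x) -0.004367950017126532 q6 144.47116259576782
```

Request:
carry_out(deltas=[{"tx":-0.13,"ty":0,"tz":0,"yaw":-4},{"tx":-0.26,"ty":0,"tz":0,"yaw":-8},{"tx":-0.26,"ty":0,"tz":0,"yaw":-8},{"tx":0,"ty":0,"tz":0,"yaw":0}])

```text
time: 5.75
tcp_pos: [0.5972, 0.1136, 0.154]
tcp_rot: [1.507, 0.984, -1.508]
force: [0.5, -1.6, 3.7]
width: 0.083
```

```bash
cat > st.py <<'E'
from h import *
from bench import get_obs,get_image
o=get_obs();print(o["time"],o["tcp_pos"].round(4),"F",o["force"].round(1),"M",o["moment"].round(2),o["width"]*85.4)
delta(o,o["tcp_pos"],0)
E
python3 st.py
```

```text
5.75 [0.5972 0.1136 0.154 ] F [ 0.5 -1.6  3.7] M [-0.44 -0.08  0.1 ] 7.073970628628187
tool axes x [-0. -0. -1.] y [ 0.915 -0.403 -0.   ] z [-0.403 -0.915  0.   ] yangle -23.8
delta txyz mm [0. 0. 0.]
yaw deg (about tool x) -23.750366064493647 q6 124.52097476839651
```

Request:
carry_out(deltas=[{"tx":-0.26,"ty":0,"tz":0,"yaw":-8},{"tx":-0.26,"ty":0,"tz":0,"yaw":-8},{"tx":-0.26,"ty":0,"tz":0,"yaw":-8},{"tx":-0.26,"ty":0,"tz":0,"yaw":-8},{"tx":-0.26,"ty":0,"tz":0,"yaw":-8},{"tx":-0.26,"ty":0,"tz":0,"yaw":-8},{"tx":0,"ty":0,"tz":0,"yaw":0}])

```text
time: 6.62
tcp_pos: [0.597, 0.1136, 0.1555]
tcp_rot: [0.894, 1.38, -0.894]
force: [-1.7, -1.3, 3.4]
width: 0.085
```

```bash
python3 st.py
python3 - <<'E'
from h import *
from bench import get_image
d=get_image("wrist");crop(d,"w3c.png",160,150,400,330,3.3)
E
```

```text
6.625 [0.597  0.1136 0.1555] F [-1.7 -1.3  3.4] M [-0.49  0.32  0.03] 7.282002848994674
tool axes x [-0. -0. -1.] y [ 0.913  0.408 -0.   ] z [ 0.408 -0.913 -0.   ] yangle 24.1
delta txyz mm [0. 0. 0.]
yaw deg (about tool x) 24.091703363056155 q6 76.68109969840106
```

View pics/w3c.png

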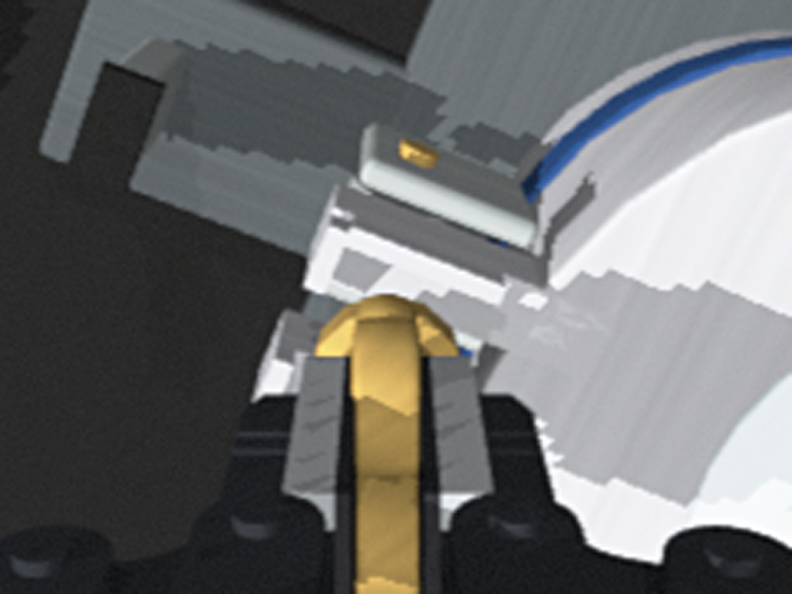

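The nut is turning with the gripper (68° so far, low forces). I'll turn it on until the wings line up with the pot's x axis.

Request:
carry_out(deltas=[{"tx":-0.28,"ty":0,"tz":0,"yaw":-8.5},{"tx":-0.28,"ty":0,"tz":0,"yaw":-8.5},{"tx":-0.28,"ty":0,"tz":0,"yaw":-8.5},{"tx":-0.28,"ty":0,"tz":0,"yaw":-8.5},{"tx":-0.28,"ty":0,"tz":0,"yaw":-8.5},{"tx":-0.28,"ty":0,"tz":0,"yaw":-8.5},{"tx":-0.28,"ty":0,"tz":0,"yaw":-8.5},{"tx":-0.28,"ty":0,"tz":0,"yaw":-8.5},{"tx":0,"ty":0,"tz":0,"yaw":0}])

```text
time: 7.8
tcp_pos: [0.5968, 0.113, 0.1577]
tcp_rot: [-0.03, 1.571, 0.028]
force: [-3.8, -6.2, 4.7]
width: 0.087
```

```bash
python3 st.py
python3 - <<'E'
from h import *
from bench import get_image
d=get_image("wrist");np.savez("wrist4.npz",**d);cv2.imwrite("pics/w4.png",d["pixels"][:,:,::-1])
E
```

```text
7.8 [0.5968 0.113  0.1577] F [-3.8 -6.2  4.7] M [-1.38  0.81  0.08] 7.442530272623614
tool axes x [-0.001 -0.001 -1.   ] y [-0.037  0.999 -0.001] z [ 0.999  0.037 -0.001] yangle 92.1
delta txyz mm [0. 0. 0.]
yaw deg (about tool x) -87.88642852689267 q6 8.638499646508365
```

View pics/w4.png

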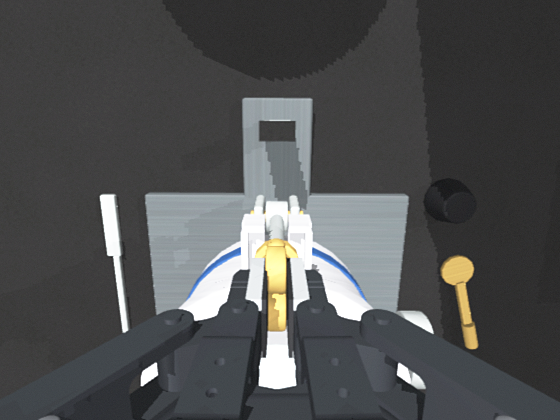

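The grip is aligned with the pot axes (pot yaw ≈2.1°): the tab and slot run straight up the image at u≈277. The turn so far is 136°, so nut is about 2.4–3.2. I'll relieve the side load and feel outward in 1 mm steps.

Request:
carry_out(deltas=[{"tx":0,"ty":-0.6,"tz":-0.5,"yaw":0},{"tx":0,"ty":0,"tz":-0.5,"yaw":0},{"tx":0,"ty":0,"tz":-0.5,"yaw":0},{"tx":0,"ty":0,"tz":-0.5,"yaw":0},{"tx":0,"ty":0,"tz":0,"yaw":0}], newtons=22)

```text
time: 8.48
tcp_pos: [0.5957, 0.1129, 0.1579]
tcp_rot: [-0.031, 1.57, 0.03]
force: [2.2, -4.1, 2.1]
width: 0.089
```

Request:
carry_out(deltas=[{"tx":0,"ty":0,"tz":-0.5,"yaw":0},{"tx":0,"ty":0,"tz":-0.5,"yaw":0},{"tx":0,"ty":0,"tz":0,"yaw":0}])

```text
time: 8.85
tcp_pos: [0.5948, 0.1129, 0.1579]
tcp_rot: [-0.031, 1.569, 0.031]
force: [4.2, -4.0, 1.2]
width: 0.083
```

Request:
carry_out(deltas=[{"tx":0,"ty":0,"tz":-0.5,"yaw":0},{"tx":0,"ty":0,"tz":-0.5,"yaw":0},{"tx":0,"ty":0,"tz":0,"yaw":0}])

```text
time: 9.22
tcp_pos: [0.5938, 0.1129, 0.1579]
tcp_rot: [-0.031, 1.569, 0.031]
force: [4.3, -4.2, 0.5]
width: 0.082
```

Request:
carry_out(deltas=[{"tx":0,"ty":0,"tz":-0.5,"yaw":0},{"tx":0,"ty":0,"tz":-0.5,"yaw":0},{"tx":0,"ty":0,"tz":0,"yaw":0}])

```text
time: 9.6
tcp_pos: [0.5928, 0.1128, 0.1579]
tcp_rot: [-0.031, 1.569, 0.031]
force: [3.5, -3.5, 0.1]
width: 0.083
```

Request:
carry_out(deltas=[{"tx":0,"ty":0,"tz":-0.7,"yaw":0},{"tx":0,"ty":0,"tz":-0.7,"yaw":0},{"tx":0,"ty":0,"tz":-0.6,"yaw":0},{"tx":0,"ty":0,"tz":0,"yaw":0}])

```text
time: 10.1
tcp_pos: [0.5908, 0.1127, 0.1578]
tcp_rot: [-0.031, 1.569, 0.031]
force: [4.4, -3.3, -0.8]
width: 0.087
```

Request:
carry_out(deltas=[{"tx":0,"ty":0,"tz":-0.7,"yaw":0},{"tx":0.1,"ty":0,"tz":-0.7,"yaw":0},{"tx":0.1,"ty":0,"tz":-0.6,"yaw":0},{"tx":0,"ty":0,"tz":0,"yaw":0}])

```text
time: 10.6
tcp_pos: [0.5888, 0.1127, 0.1577]
tcp_rot: [-0.031, 1.569, 0.031]
force: [4.0, -3.3, 0.2]
width: 0.086
```

```bash
python3 st.py
python3 - <<'E'
from h import *
from bench import get_image
d=get_image("wrist");crop(d,"w5c.png",200,170,360,290,5)
E
```

```text
10.6 [0.5888 0.1127 0.1577] F [ 4.  -3.3  0.2] M [-0.8  -1.1   0.05] 7.341093924506959
tool axes x [ 0.001 -0.    -1.   ] y [-0.039  0.999 -0.   ] z [0.999 0.039 0.001] yangle 92.2
delta txyz mm [0. 0. 0.]
yaw deg (about tool x) -87.76567386443227 q6 8.60557819521515
```

View pics/w5c.png

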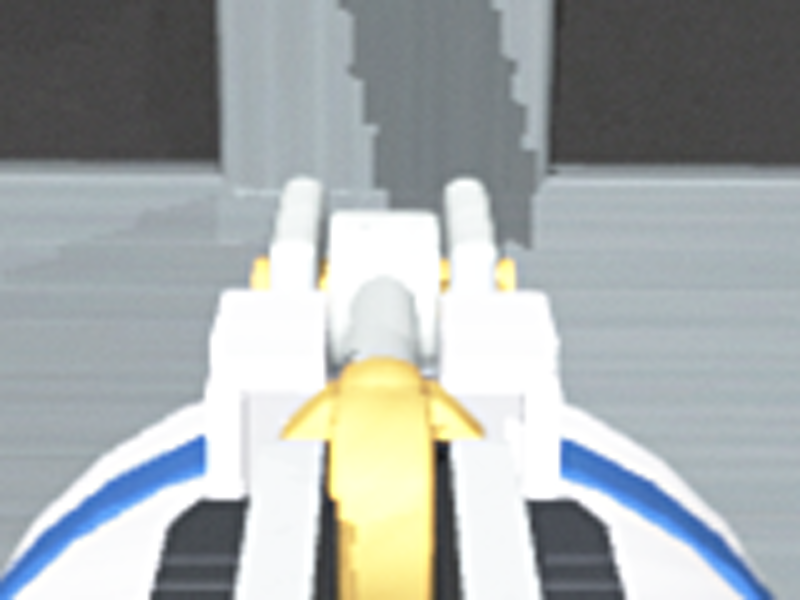

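The force stayed flat at about 4 N over 8 mm of travel, well past the ~2.4 mm of slack, so the collar has cleared the lip and the bolt is free. I'll work out the arc.

Run:
```python
import numpy as np
th=np.array([.08,.12,.17,.23,.30,.37,.44,.51,.58,.65,.72,.79,.86,.93,1.0,1.07,1.14,1.21,1.27,1.32,1.36])
r=0.101+.003*np.minimum(th/.6,1)
z=-r*np.sin(th)*1000; x=r*np.cos(th)*1000
for i in range(1,len(th)): print(th[i],"tz %.1f tx %.1f"%(z[i]-z[i-1],-(x[i]-x[i-1])),"abs x %.1f z %.1f"%(z[i],x[i]))
```

```text
0.12 tz -4.1 tx 0.2 abs x -12.2 z 100.9
0.17 tz -5.1 tx 0.5 abs x -17.2 z 100.4
0.23 tz -6.1 tx 0.9 abs x -23.3 z 99.5
0.3 tz -7.0 tx 1.5 abs x -30.3 z 97.9
0.37 tz -6.9 tx 2.0 abs x -37.2 z 95.9
0.44 tz -6.8 tx 2.5 abs x -44.0 z 93.4
0.51 tz -6.6 tx 3.0 abs x -50.6 z 90.4
0.58 tz -6.4 tx 3.5 abs x -56.9 z 86.9
0.65 tz -6.0 tx 4.1 abs x -62.9 z 82.8
0.72 tz -5.6 tx 4.6 abs x -68.6 z 78.2
0.79 tz -5.3 tx 5.0 abs x -73.9 z 73.2
0.86 tz -4.9 tx 5.3 abs x -78.8 z 67.9
0.93 tz -4.6 tx 5.7 abs x -83.4 z 62.2
1.0 tz -4.1 tx 6.0 abs x -87.5 z 56.2
1.07 tz -3.7 tx 6.3 abs x -91.2 z 49.9
1.14 tz -3.3 tx 6.5 abs x -94.5 z 43.4
1.21 tz -2.8 tx 6.7 abs x -97.3 z 36.7
1.27 tz -2.0 tx 5.9 abs x -99.3 z 30.8
1.32 tz -1.4 tx 5.0 abs x -100.7 z 25.8
1.36 tz -1.0 tx 4.0 abs x -101.7 z 21.8
```

Request:
carry_out(deltas=[{"tx":0.1,"ty":-0.4,"tz":-2,"yaw":0},{"tx":0.1,"ty":0,"tz":-2,"yaw":0},{"tx":0.2,"ty":0,"tz":-2.5,"yaw":0},{"tx":0.3,"ty":0,"tz":-2.5,"yaw":0},{"tx":0,"ty":0,"tz":0,"yaw":0}])

```text
time: 11.28
tcp_pos: [0.579, 0.112, 0.1568]
tcp_rot: [-0.031, 1.571, 0.032]
force: [2.9, -0.6, -2.4]
width: 0.078
```

Request:
carry_out(deltas=[{"tx":0.4,"ty":0,"tz":-3,"yaw":0},{"tx":0.5,"ty":0,"tz":-3,"yaw":0},{"tx":0.7,"ty":0,"tz":-3.5,"yaw":0},{"tx":0.8,"ty":0,"tz":-3.5,"yaw":0},{"tx":0,"ty":0,"tz":0,"yaw":0}])

```text
time: 11.9
tcp_pos: [0.566, 0.1115, 0.1544]
tcp_rot: [-0.031, 1.571, 0.032]
force: [3.4, 0.1, -2.6]
width: 0.085
```

```bash
python3 st.py
python3 - <<'E'
from h import *
from bench import get_image
d=get_image("wrist");crop(d,"w6c.png",160,150,400,330,3.3)
E
```

```text
11.9 [0.566  0.1115 0.1544] F [ 3.4  0.1 -2.6] M [ 0.02 -0.89  0.04] 7.280981928583715
tool axes x [-0.  0. -1.] y [-0.04   0.999  0.   ] z [ 0.999  0.04  -0.   ] yangle 92.3
delta txyz mm [0. 0. 0.]
yaw deg (about tool x) -87.69976727842385 q6 8.83471021886523
```

View pics/w6c.png

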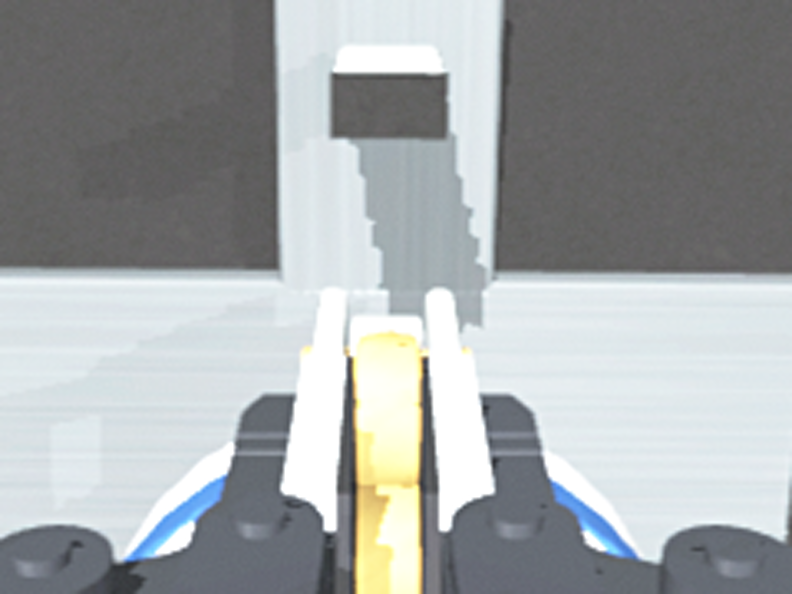

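The nut is swinging out with the gripper, still gripped and well past the lip, at about 3 N. I'll continue along the arc.

Request:
carry_out(deltas=[{"tx":1.7,"ty":0,"tz":-6.9,"yaw":0},{"tx":2.5,"ty":0,"tz":-6.8,"yaw":0},{"tx":3.0,"ty":0,"tz":-6.6,"yaw":0},{"tx":3.5,"ty":0,"tz":-6.4,"yaw":0},{"tx":4.1,"ty":0,"tz":-6.0,"yaw":0},{"tx":0,"ty":0,"tz":0,"yaw":0}])

```text
time: 12.7
tcp_pos: [0.5331, 0.1102, 0.1395]
tcp_rot: [-0.031, 1.571, 0.032]
force: [1.1, 2.3, -0.1]
width: 0.084
```

Request:
carry_out(deltas=[{"tx":4.6,"ty":0,"tz":-5.6,"yaw":0},{"tx":5.0,"ty":0,"tz":-5.3,"yaw":0},{"tx":5.3,"ty":0,"tz":-4.9,"yaw":0},{"tx":5.7,"ty":0,"tz":-4.6,"yaw":0},{"tx":0,"ty":0,"tz":0,"yaw":0}])

```text
time: 13.32
tcp_pos: [0.5121, 0.1094, 0.1187]
tcp_rot: [-0.031, 1.572, 0.032]
force: [-3.5, 2.4, 3.8]
width: 0.081
```

```bash
python3 st.py
python3 - <<'E'
from h import *
from bench import get_image
d=get_image("wrist");crop(d,"w7c.png",160,150,400,330,3.3)
E
```

```text
13.325 [0.5121 0.1094 0.1187] F [-3.5  2.4  3.8] M [0.43 0.41 0.02] 6.9413122129596365
tool axes x [-0.002  0.    -1.   ] y [-0.04   0.999  0.   ] z [ 0.999  0.04  -0.002] yangle 92.3
delta txyz mm [0. 0. 0.]
yaw deg (about tool x) -87.68840496242154 q6 9.724289041609854
```

View pics/w7c.png

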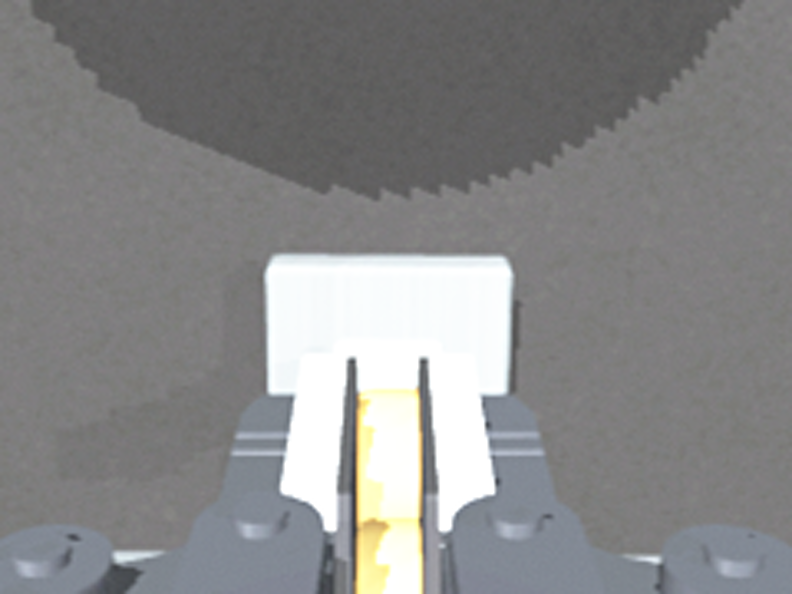

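Request:
carry_out(deltas=[{"tx":6.0,"ty":0,"tz":-4.1,"yaw":0},{"tx":6.3,"ty":0,"tz":-3.7,"yaw":0},{"tx":6.5,"ty":0,"tz":-3.3,"yaw":0},{"tx":0,"ty":0,"tz":0,"yaw":0}])

```text
time: 13.88
tcp_pos: [0.5009, 0.1089, 0.0998]
tcp_rot: [-0.031, 1.573, 0.032]
force: [-6.9, 2.3, 5.5]
width: 0.083
```

Request:
carry_out(deltas=[{"tx":5.0,"ty":0,"tz":-2.0,"yaw":0},{"tx":4.0,"ty":0,"tz":-1.5,"yaw":0},{"tx":0,"ty":0,"tz":0,"yaw":0}])

```text
time: 14.25
tcp_pos: [0.4971, 0.1088, 0.0907]
tcp_rot: [-0.031, 1.573, 0.032]
force: [-9.1, 2.7, 5.7]
width: 0.082
```

```bash
python3 st.py
python3 - <<'E'
from h import *
from bench import get_image
d=get_image("scene");crop(d,"s8c.png",270,140,410,245,5)
E
```

```text
14.25 [0.4971 0.1088 0.0907] F [-9.1  2.7  5.7] M [0.55 1.31 0.08] 7.00097782497812
tool axes x [-0.003  0.    -1.   ] y [-0.04   0.999  0.   ] z [ 0.999  0.04  -0.003] yangle 92.3
delta txyz mm [0. 0. 0.]
yaw deg (about tool x) -87.6875702753228 q6 9.999874695210485
```

View pics/s8c.png

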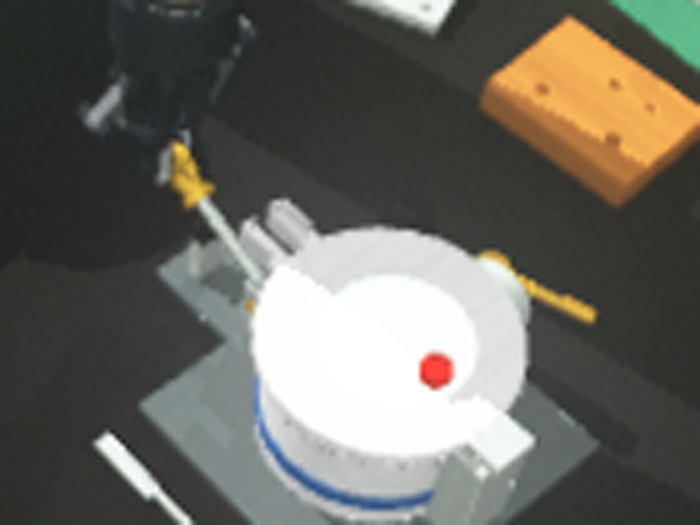

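Request:
carry_out(deltas=[{"tx":4.0,"ty":0,"tz":-1.5,"yaw":0},{"tx":3.0,"ty":0,"tz":-1.0,"yaw":0},{"tx":0,"ty":0,"tz":0,"yaw":0}])

```text
time: 14.68
tcp_pos: [0.4947, 0.1087, 0.0838]
tcp_rot: [-0.031, 1.573, 0.032]
force: [-8.4, 3.9, 5.4]
width: 0.083
```

Request:
carry_out(deltas=[{"tx":2.0,"ty":0,"tz":-0.5,"yaw":0},{"tx":2.0,"ty":0,"tz":0,"yaw":0},{"tx":0,"ty":0,"tz":0,"yaw":0}])

```text
time: 15.05
tcp_pos: [0.4938, 0.1087, 0.0797]
tcp_rot: [-0.031, 1.574, 0.032]
force: [-11.6, 4.2, 6.7]
width: 0.084
```

Request:
carry_out(deltas=[{"tx":1.5,"ty":0,"tz":-0.5,"yaw":0},{"tx":1.0,"ty":0,"tz":0,"yaw":0},{"tx":0,"ty":0,"tz":0,"yaw":0}])

```text
time: 15.42
tcp_pos: [0.4932, 0.1086, 0.0772]
tcp_rot: [-0.031, 1.574, 0.032]
force: [-12.3, 3.5, 7.5]
width: 0.086
```

```bash
python3 st.py
python3 - <<'E'
from h import *
from bench import get_image
d=get_image("scene");np.savez("s9.npz",**d);crop(d,"s9c.png",270,140,410,245,5)
E
```

```text
15.425 [0.4932 0.1086 0.0772] F [-12.3   3.5   7.5] M [0.56 1.85 0.07] 7.370788092009945
tool axes x [-0.004  0.    -1.   ] y [-0.04   0.999  0.   ] z [ 0.999  0.04  -0.004] yangle 92.3
delta txyz mm [0. 0. 0.]
yaw deg (about tool x) -87.68665844518523 q6 10.068488667237869
```

View pics/s9c.png

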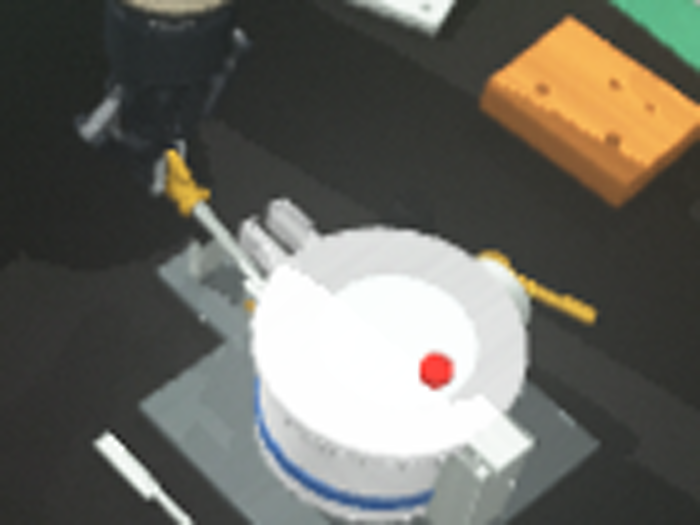

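Run:
```python
from h import *
d=dict(np.load("s9.npz"));P=cloud(d);px=d["pixels"].astype(int)
v,u=np.mgrid[:420,:560]
m=(px[...,0]-px[...,2]>60)&(abs(u-307)<9)&(abs(v-177)<10)
N=P[m];print(m.sum(),N.mean(0),N.min(0),N.max(0))
# predicted wing centre, collar for theta
piv=np.array([.691-.094*np.cos(.037),.1164-.094*np.sin(.037),.048]);print(piv)
ex=np.array([np.cos(.037),np.sin(.037),0])
for th in (1.2,1.3,1.35):
  a=-ex*np.sin(th)+np.array([0,0,np.cos(th)])
  for r in (.071,.083,.096,.109):
    p=proj(d,piv+r*a);print(th,r,((p-[270,140])*5).round(0),(piv+r*a).round(4))
```

```text
59 [0.51831386 0.10816959 0.07889534] [0.48455843 0.09941685 0.00418349] [0.53424258 0.13606015 0.10133236]
[0.59706434 0.11292279 0.048     ]
1.2 0.071 [196. 199.] [0.5309 0.1105 0.0737]
1.2 0.083 [184. 184.] [0.5198 0.1101 0.0781]
1.2 0.096 [172. 167.] [0.5076 0.1096 0.0828]
1.2 0.109 [159. 151.] [0.4955 0.1092 0.0875]
1.3 0.071 [193. 203.] [0.5287 0.1104 0.067 ]
1.3 0.083 [181. 189.] [0.5171 0.11   0.0702]
1.3 0.096 [168. 173.] [0.5046 0.1095 0.0737]
1.3 0.109 [155. 158.] [0.4921 0.109  0.0772]
1.35 0.071 [192. 206.] [0.5278 0.1104 0.0635]
1.35 0.083 [179. 192.] [0.5161 0.1099 0.0662]
1.35 0.096 [166. 177.] [0.5035 0.1095 0.069 ]
1.35 0.109 [153. 162.] [0.4908 0.109  0.0719]
```

Measured at about 1.2–1.25 rad, so there may be a little left. I'll open, lift clear and look.

Request:
carry_out(deltas=[{"tx":0,"ty":0,"tz":0,"yaw":0},{"tx":0,"ty":0,"tz":0,"yaw":0},{"tx":0,"ty":0,"tz":0,"yaw":0},{"tx":-20,"ty":0,"tz":0,"yaw":0},{"tx":-30,"ty":0,"tz":0,"yaw":0},{"tx":-40,"ty":0,"tz":0,"yaw":0},{"tx":0,"ty":0,"tz":0,"yaw":0}], jaw=40)

```text
time: 16.35
tcp_pos: [0.4968, 0.1088, 0.1704]
tcp_rot: [-0.031, 1.566, 0.032]
force: [-0.2, -0.6, -0.6]
width: 0.469
```

```bash
python3 st.py
python3 - <<'E'
from h import *
from bench import get_image
d=get_image("scene");np.savez("s10.npz",**d);crop(d,"s10c.png",270,140,370,215,8)
d=get_image("wrist");np.savez("w10.npz",**d);cv2.imwrite("pics/w10.png",d["pixels"][:,:,::-1])
E
```

```text
16.35 [0.4968 0.1088 0.1704] F [-0.2 -0.6 -0.6] M [-0.02  0.01  0.02] 40.04255140989572
tool axes x [ 0.005  0.001 -1.   ] y [-0.04   0.999  0.001] z [0.999 0.04  0.005] yangle 92.3
delta txyz mm [0. 0. 0.]
yaw deg (about tool x) -87.7088916762624 q6 10.065076864513145
```

View pics/s10c.png

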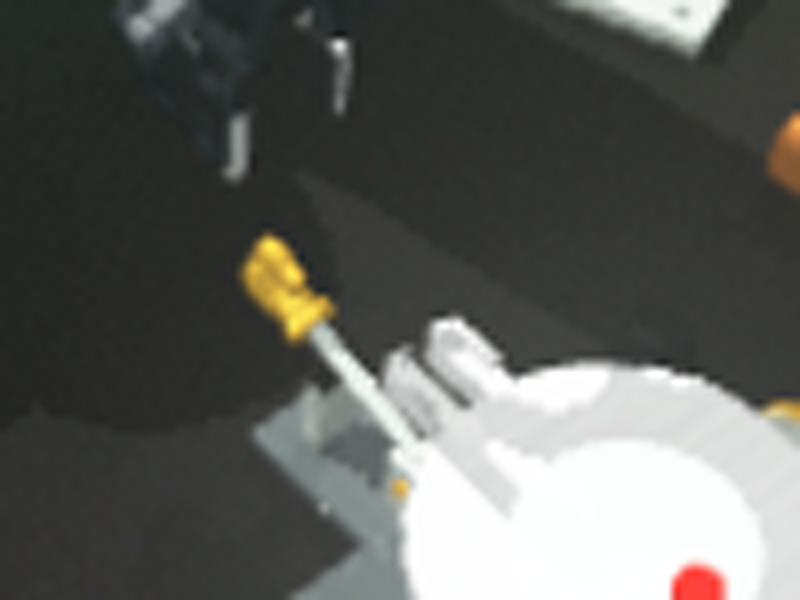

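View pics/w10.png

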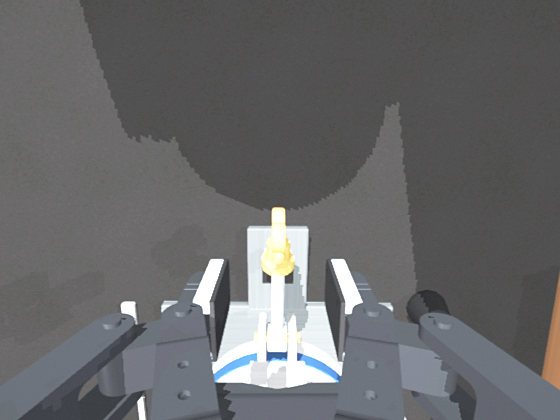

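Run:
```python
from h import *
piv=np.array([.59706434,.11292279,.048]);ex=np.array([np.cos(.037),np.sin(.037),0])
for f,c in (("s10.npz",(304.5,176)),("w10.npz",(278,240))):
  d=dict(np.load(f));P=cloud(d);px=d["pixels"].astype(int)
  v,u=np.mgrid[:420,:560]
  m=(px[...,0]-px[...,2]>60)&(abs(u-c[0])<(10 if f[0]=='s' else 20))&(abs(v-c[1])<(8 if f[0]=='s' else 38))&(P[...,2]>.03)
  N=P[m];q=N-piv;xo=-(q@ex)
  print(f,len(N),N.mean(0).round(4),"out",np.percentile(xo,[0,10,50,90,100]).round(4),"z",np.percentile(q[:,2],[0,10,50,90,100]).round(4),"ang",np.percentile(np.arctan2(xo,q[:,2]),[10,50,90]).round(3), "r",np.percentile(np.hypot(xo,q[:,2]),[2,98]).round(4))
d=dict(np.load("w10.npz"));P=cloud(d)
for vv in range(205,345,6):
  q=P[vv,278]-piv; print(vv,d["pixels"][vv,278],P[vv,278].round(4),"ang",round(np.arctan2(-(q@ex),q[2]),3),"r",np.hypot(q@ex,q[2]).round(4))
```

```text
s10.npz 74 [0.5145 0.1081 0.0791] out [0.0653 0.0678 0.0825 0.0972 0.1029] z [0.0083 0.0192 0.0302 0.0439 0.0499] ang [1.105 1.186 1.356] r [0.0713 0.1066]
w10.npz 518 [0.517  0.1139 0.0774] out [0.0565 0.0699 0.0779 0.0909 0.1089] z [0.0059 0.0218 0.0281 0.0412 0.0447] ang [1.133 1.21  1.31 ] r [0.0611 0.1098]
205 [78 80 83] [0.5036 0.111  0.0018] ang 2.03 r 0.1043
211 [255 255 237] [0.4892 0.1102 0.0689] ang 1.379 r 0.11
217 [255 255 251] [0.4916 0.1103 0.0738] ang 1.331 r 0.1086
223 [255 255 196] [0.4929 0.1103 0.0818] ang 1.257 r 0.1095
229 [255 255 245] [0.4946 0.1104 0.088 ] ang 1.199 r 0.11
235 [255 255 253] [0.4976 0.1105 0.0899] ang 1.172 r 0.1079
241 [255 255 242] [0.5008 0.1106 0.0914] ang 1.148 r 0.1056
247 [255 255 210] [0.5041 0.1108 0.0924] ang 1.125 r 0.1031
253 [255 255 249] [0.51   0.111  0.0872] ang 1.147 r 0.0955
259 [255 255 225] [0.5137 0.1112 0.0877] ang 1.126 r 0.0923
265 [251 233 141] [0.5232 0.1116 0.0754] ang 1.216 r 0.0788
271 [255 253 179] [0.5263 0.1117 0.0778] ang 1.173 r 0.0768
277 [254 254 255] [0.5349 0.1121 0.0688] ang 1.248 r 0.0655
283 [254 254 254] [0.5399 0.1123 0.0675] ang 1.241 r 0.0604
289 [255 255 255] [0.5458 0.1125 0.0649] ang 1.252 r 0.0539
295 [255 255 255] [0.5504 0.1127 0.0649] ang 1.223 r 0.0496
301 [255 255 255] [0.5561 0.1129 0.063 ] ang 1.22 r 0.0436
307 [255 255 255] [0.5618 0.1132 0.0614] ang 1.209 r 0.0377
313 [255 255 255] [0.5681 0.1134 0.0588] ang 1.212 r 0.0309
319 [255 255 255] [0.5739 0.1136 0.0575] ang 1.182 r 0.025
325 [255 255 255] [0.58   0.1139 0.0557] ang 1.146 r 0.0187
331 [255 255 255] [0.5864 0.1142 0.0537] ang 1.077 r 0.012
337 [255 255 255] [0.5909 0.1143 0.0546] ang 0.743 r 0.009
343 [255 255 255] [0.5947 0.1145 0.0565] ang 0.26 r 0.0088
```

The bolt stays where I left it. The shaft line measures about 1.28 rad, just short of its 1.35 rest. I'll nudge it the last bit with closed fingertips on the wing edge.

Request:
carry_out(deltas=[{"tx":0,"ty":0,"tz":3,"yaw":0},{"tx":0,"ty":0,"tz":3,"yaw":0},{"tx":20,"ty":0,"tz":0,"yaw":0},{"tx":20,"ty":0,"tz":0,"yaw":0},{"tx":14,"ty":0,"tz":0,"yaw":0},{"tx":0,"ty":0,"tz":0,"yaw":0}], jaw=0)

```text
time: 17.2
tcp_pos: [0.5006, 0.1086, 0.1128]
tcp_rot: [-0.032, 1.573, 0.031]
force: [0.6, 0.3, 0.3]
width: -0.001
```

Request:
carry_out(deltas=[{"tx":2,"ty":0,"tz":0,"yaw":0},{"tx":2,"ty":0,"tz":0,"yaw":0},{"tx":2,"ty":0,"tz":0,"yaw":0},{"tx":2,"ty":0,"tz":0,"yaw":0},{"tx":0,"ty":0,"tz":0,"yaw":0}])

```text
time: 17.82
tcp_pos: [0.5012, 0.1088, 0.1058]
tcp_rot: [-0.032, 1.571, 0.032]
force: [-1.5, 0.6, 3.5]
width: -0.002
```

Contact is light (3.5 N, about the pivot friction), so I'll carry on in 1 mm rows.

Request:
carry_out(deltas=[{"tx":1,"ty":0,"tz":0,"yaw":0},{"tx":1,"ty":0,"tz":0,"yaw":0},{"tx":0,"ty":0,"tz":0,"yaw":0}])

```text
time: 18.2
tcp_pos: [0.5011, 0.1088, 0.1043]
tcp_rot: [-0.031, 1.57, 0.032]
force: [-4.9, -0.8, 12.9]
width: 0.003
```

Request:
carry_out(deltas=[{"tx":1,"ty":0,"tz":0,"yaw":0},{"tx":1,"ty":0,"tz":0,"yaw":0},{"tx":0,"ty":0,"tz":0,"yaw":0}])

```text
time: 18.58
tcp_pos: [0.5011, 0.1089, 0.1027]
tcp_rot: [-0.031, 1.57, 0.032]
force: [-10.3, -0.2, 23.5]
width: 0.004
```

Request:
carry_out(deltas=[{"tx":1,"ty":0,"tz":0,"yaw":0},{"tx":0,"ty":0,"tz":0,"yaw":0}])

```text
time: 18.82
tcp_pos: [0.501, 0.1089, 0.102]
tcp_rot: [-0.031, 1.57, 0.032]
force: [-11.3, -1.3, 27.9]
width: 0.002
```

The force rises stiffly, so the shaft is seated on the rubber pad. I'll retreat and verify.

Request:
carry_out(deltas=[{"tx":-3,"ty":0,"tz":0,"yaw":0},{"tx":-10,"ty":0,"tz":0,"yaw":0},{"tx":-40,"ty":0,"tz":0,"yaw":0},{"tx":-50,"ty":0,"tz":0,"yaw":0},{"tx":0,"ty":0,"tz":0,"yaw":0},{"tx":0,"ty":0,"tz":0,"yaw":0}])

```text
time: 19.58
tcp_pos: [0.5012, 0.1087, 0.2036]
tcp_rot: [-0.032, 1.57, 0.031]
force: [-0.2, 0.3, 0.7]
width: 0.006
```

```bash
python3 st.py
python3 - <<'E'
from h import *
from bench import get_image
d=get_image("top");crop(d,"t11c.png",70,80,290,300,2.7)
d=get_image("scene");crop(d,"s11c.png",270,140,370,215,8)
d=get_image("wrist");np.savez("w11.npz",**d);cv2.imwrite("pics/w11.png",d["pixels"][:,:,::-1])
piv=np.array([.59706434,.11292279,.048]);ex=np.array([np.cos(.037),np.sin(.037),0])
P=cloud(d)
u=278
L=[]
for vv in range(200,400,5):
  q=P[vv,u]-piv;L.append((-(q@ex),q[2],vv))
L=np.array(L)
for l in L: print(int(l[2]),d["pixels"][int(l[2]),u],l[:2].round(4))
s=(L[:,0]>.02)&(L[:,0]<.06)&(L[:,1]>0.005)
p=np.polyfit(L[s,0],L[s,1],1);print("shaft angle",np.pi/2-np.arctan(p[0]),s.sum())
E
```

```text
19.575 [0.5012 0.1087 0.2036] F [-0.2  0.3  0.7] M [ 0.02 -0.02  0.01] 0.5255806277404614
tool axes x [ 0. -0. -1.] y [-0.04   0.999 -0.   ] z [0.999 0.04  0.   ] yangle 92.3
delta txyz mm [0. 0. 0.]
yaw deg (about tool x) -87.70452810909222 q6 9.947298492475694
200 [255 255 244] [0.1053 0.0336]
205 [255 255 253] [0.1028 0.0377]
210 [255 255 252] [0.0993 0.0376]
215 [255 255 236] [0.0959 0.0381]
220 [255 253 178] [0.0914 0.0349]
225 [255 255 251] [0.0875 0.0343]
230 [255 255 227] [0.0843 0.0355]
235 [255 255 186] [0.0765 0.0242]
240 [255 255 187] [0.0732 0.0257]
245 [255 255 239] [0.0689 0.0247]
250 [255 255 255] [0.0621 0.0177]
255 [255 255 255] [0.0571 0.0154]
260 [103 104 106] [0.1084 0.1429]
265 [106 107 109] [0.1078 0.1464]
270 [104 106 108] [0.1087 0.1527]
275 [106 107 111] [0.1081 0.1557]
280 [106 108 110] [0.109  0.1616]
285 [107 108 111] [0.1084 0.1642]
290 [105 107 109] [0.1082 0.1673]
295 [108 110 112] [0.1085 0.1713]
300 [143 145 153] [0.1081 0.1738]
305 [139 142 149] [0.1065 0.1742]
310 [141 143 149] [0.1046 0.174 ]
315 [143 144 150] [0.1031 0.1746]
320 [141 141 146] [0.101  0.1741]
325 [107 105 109] [0.0991 0.174 ]
330 [106 105 110] [0.0978 0.1748]
335 [106 105 108] [0.0952 0.1737]
340 [106 106 110] [0.0938 0.1745]
345 [128 128 133] [0.0918 0.1743]
350 [121 123 128] [0.0906 0.1753]
355 [120 122 127] [0.0881 0.1746]
360 [227 227 230] [-0.0237  0.0335]
365 [255 255 255] [-0.0158  0.0491]
370 [255 255 255] [-0.0155  0.0549]
375 [255 255 255] [-0.0162  0.0591]
380 [255 255 255] [-0.0191  0.0608]
385 [255 255 255] [-0.0227  0.0615]
390 [100 107 115] [0.1068 0.2112]
395 [ 98 103 110] [0.1082 0.2142]
shaft angle 1.4367383688612543 1<stdin>:15: RankWarning: Polyfit may be poorly conditioned
```

View pics/w11.png

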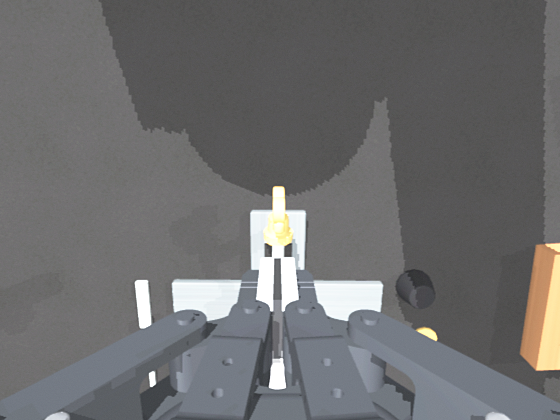

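View pics/s11c.png

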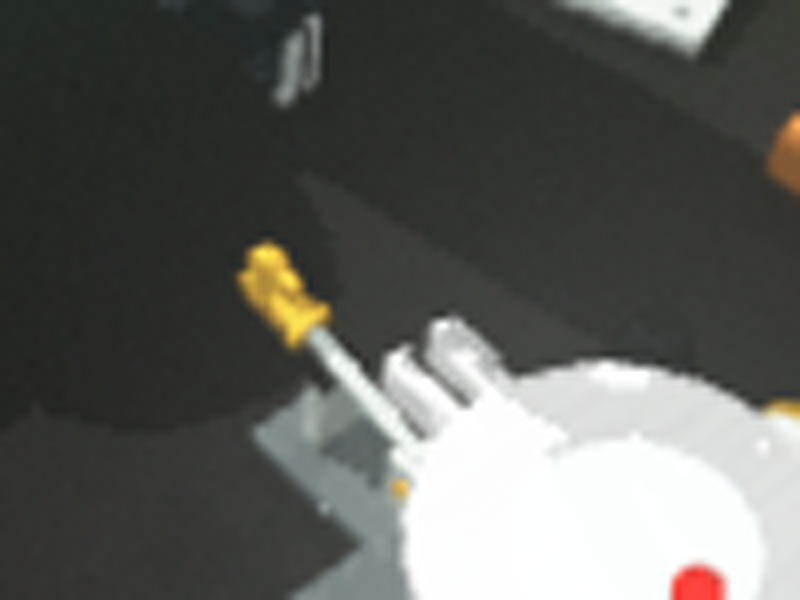

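View pics/t11c.png

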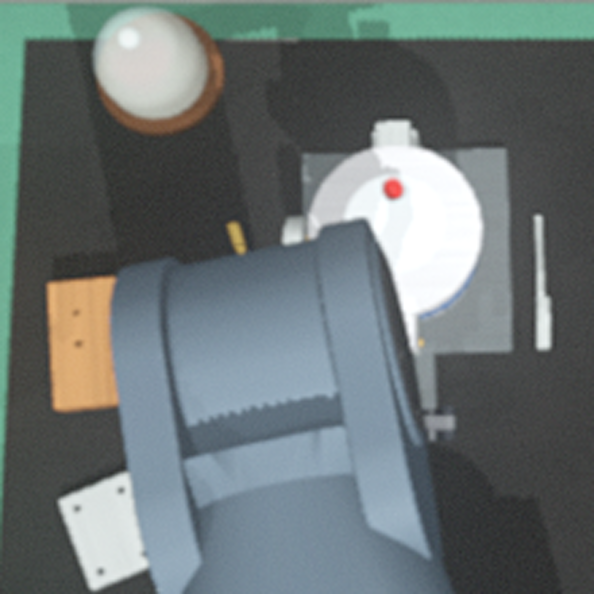

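```bash
python3 -c "
from bench import sign_off; print(sign_off())"
```

```text
the job is handed in; nothing more can be done
None
```

I freed the lid clamp, laid the eyebolt over on its rest and handed the job in at 19.6 s. No verdict was reported.

**Nut:** I gripped the wings and turned them 136° (2.37 rad) anticlockwise. With the unknown start of 0 to 0.8, that puts the nut at about 2.4–3.2, below the 4.25 limit. I turned it that far in one go, to line the wings up with the pot's axis, before feeling for the lip. It may therefore be backed off further than the minimum needed.

**Feel and swing:** Pulling outward in 0.5–0.7 mm steps, the force stayed flat at about 4 N, well past the slack, so the bolt was free. I then swung it along its arc with the tool force at or below about 15 N. That left it at about 1.28 rad.

**Seating on the rest:** I let go and pressed the nut down with closed fingertips until the force rose stiffly to about 28 N vertically, about 30 N in all. I took that as the shaft seated on the rubber pad.

**Last checks:**
- After I backed off, the upper edge of the wings measured 5–6 mm lower than before the press, which puts the bolt at about 1.34 rad.
- The final direct fit of the shaft angle failed because the gripper hid the shaft. Single-point estimates from the view before the press had scattered between 1.2 and 1.29 rad, still above the 1.15 needed.
- The gripper was clear, with the measured force near zero.
- The tweezers, wooden block and steel plate look unmoved. The key and loupe were only partly in view. The arm hid the rest of that area from above, and I did not check the driver or the jar at the end, though the arm worked nowhere near them.

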